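# Shut the microwave and start it

## Task

The mould is already in the microwave: push the microwave's door fully shut with the fingertips against its outside, without slamming it, then press the round start button on the control panel fully in, let it spring back and draw the hand away. Nothing is to be gripped, pulled or lifted, the door included; do not press the wide door-release key below the start button, and leave the coffee pot, the lidded jar and the two tea glasses standing where they are.

Things in the scene. Friction and masses are not known exactly. Their poses are not given: they have to be found in the camera images.
- shelf: Fixed teak crate on its side, 360 deep (x), 500 wide (y), 306 high, a white microwave standing in it. Origin: centre of the crate's underside. -x points out of the open front, +y to the left as seen from in front of it, z up. Outer faces of the shut door and of the control panel lie in one plane, x = -212 mm, proud of the crate. Panel: y -106 to -204, z 28 to 280 mm; the door covers the rest.
- door (a joint): Opening angle of the microwave door, rad: 0 fully shut (rigid stop), grows as its free edge swings out to the front, up to 1.7; starts 0.28 to 0.55 rad open. Vertical hinge at its left edge (shelf's +y). Door of 1.2 to 2 kg; no spring or latch, but a stiff hinge: it stays where it is left and takes about 1 N at the free edge to move.
- door_hinge (a point): Point on the vertical hinge axis at mid-height of the door (154 mm above the worktop); at (-185, 214, 154) mm in the shelf's frame.
- door_edge (a point): Point on the door's flat outer face at mid-height, 1 mm from its free vertical edge; 318 mm along the door from the hinge axis, 27 outward of it. Moves with the door: -x is the face's outward normal, +y runs along the face to the hinge (axes parallel to the shelf's when shut). White door with dark window, no handle, 322 wide, 246 high, from 31 to 277 mm above the worktop.
- door_inside (a point): Centre of the raised grey panel on the inner side of the door (270 x 196, 16 thick) that goes into the oven's cavity; axes as door_edge. The fingers must not press on this inner panel (that would be gripping or pulling the door).
- start_face (a point): Centre of the outer face of the start button: a round white push button of 30 diameter on the control panel, standing 10 proud of the panel's face, 130 mm above the worktop. Axes as the shelf's: it is pressed along +x of the shelf. Moves with the button.
- start_button (a joint): How far the start button is pressed, in m: 0 released, 0.005 fully in (rigid stop). A spring returns it: 1 N at the start of the travel, 4.3 N fully in.
- release_face (a point): Centre of the outer face of the door-release key: a wide rectangular white key 80 wide x 30 high standing 6 proud of the panel, 60 mm above the worktop, 70 below the start button. Not to be pressed.
- release_key (a joint): How far the door-release key is pressed, in m: 0 released, 0.004 fully in; sprung, takes 2 N to begin to move.
- coffee_pot: Copper-coloured long-handled coffee pot, 92 high, 90 diameter, handle 170 long from its axis along its own +y and rising to 106. Stands upright and loose on the crate's roof (306 above the worktop). Origin: centre of its underside.
- red_jar: Red plastic jar with a twist cap, 84 diameter, 125 high, loose on the crate's roof. Origin: centre of its underside.
- tea_glass_a: Small clear tea glass, 58 diameter at the rim, 78 high, standing loose on the worktop in front of the control panel, clear of the door's swing. Origin: centre of its underside.
- tea_glass_b: A second tea glass like the first, standing near it.
Not all that is in view belongs to the job. Of the things shaped like the red_jar, the red one is meant.

How it is judged:
On the way, in this order (a step that is already met when the one before it is completed fails the run):
1. the microwave door is fully shut (value of joint door below 0.02 rad), for 0.2 s.
2. the start button is pressed in, the door still shut (value of joint start_button above 0.0038 m and value of joint door below 0.02 rad), for 0.05 s.
At the end, for the whole second after the job is handed in: The door is shut to within 0.02 rad (6 mm at its free edge), the start button has been pressed at least 3.8 mm in after that and is out again, the door-release key is out, and the coffee pot, the jar and both glasses stand upright within 20 mm of where they were (value of joint door below 0.02 rad and value of joint each of start_button, release_key below 0.001 m and distance of each of coffee_pot, red_jar, tea_glass_a, tea_glass_b from where it was at the start of the episode below 0.02 m and angle between each of coffee_pot, red_jar, tea_glass_a, tea_glass_b's own z axis and vertical below 0.15 rad); the robot touches nothing.
It fails at once if the door is slammed: it comes home (last 0.12 rad) faster than 1.4 rad/s (value of joint door below 0.12 rad and velocity of joint door below -1.4 rad/s).
It fails at once if the door is gripped or pulled: a finger presses on its inner panel (contact force between door_c1 and the fingers above 1 N).
It fails at once if the door-release key is pressed (value of joint release_key above 0.002 m).
It fails at once if the coffee pot, the jar or a tea glass is pushed about, lifted or tipped (distance of any of coffee_pot, red_jar, tea_glass_a, tea_glass_b from where it was at the start of the episode above 0.03 m or angle between any of coffee_pot, red_jar, tea_glass_a, tea_glass_b's own z axis and vertical above 0.35 rad).
It also fails if it takes over 50 s, if anything falls off the work surface, if the arm or the gripper's body presses on something with over 40 N, if the wrist force passes 120 N, or if a joint passes its speed limit or range.

## Robot

A 6-joint arm with a two-finger parallel gripper is mounted at the origin on the work surface. World frame = base frame: x ahead of the robot, y to its left, z up, the work surface at z = 0. Lengths are in m, angles in rad, forces in N, time in s.
With the tool pointing down it reaches from about 0.35 to 0.925 m from the base axis. Payload 6.4 kg.
Tool frame: the origin (TCP) lies midway between the tips of the shut fingers; the grasp point (between the pads) lies 19 mm behind it; z points along the fingers, y is the direction in which the jaws open and shut (so a half turn about z gives the same grasp; the last joint's range is limited). The gripper opens to 85 mm and grips with 20 to 120 N. Pads are 22 mm wide; open, the fingers measure 114 mm over their backs; the gripper's body (76 mm by 85 mm) begins 54 mm behind the grasp point. The pads swing forward as they close: fully open they stand 13 mm farther back than shut.
Start: joints at [-1.459, 0.245, 1.558, -0, 1.339, -0.174], TCP at [0.183, -0.624, 0.202] pointing down, gripper open.
Joint ranges: [-3.13, 3.13], [-1.02, 2.26], [0.13, 2.54], [-0.95, 4.09], [0.21, 2.88], [-2.74, 2.74]. Speed limits (rad/s): [2.57, 2.57, 3.14, 3.14, 3.14, 3.14].

## Interface

Orientations are given as a 3x3 rotation matrix whose columns are the frame's x, y, z axes.
In Python, from rig import observe, capture, hand_in gives the robot as it stands.
- The arm moves only by the tool apply_moves, never from a script. Its argument "motion" is a list of rows, each a list of 6 numbers: the shift along the tool's x, y, z in cm, then the turn, a rotation vector about the tool's x, y, z in degrees. A call has 1 to 10 rows; each row is the pose to reach, as a shift and turn from the pose commanded when the call began, along the tool's axes at that moment; what a row does not reach only later rows make up. A row lasts 1/10 s, in which the tool goes at most 50 mm and 8.59 degrees, less where a joint would pass 70% of its speed; a pose out of reach is approached as far as the arm can. A call with a gripper value outside its range is refused whole. "fingers" is the finger opening in cm, from 0 to 8.54, set as the call begins (left out, the last holds). The fingers move at their own pace and stop on an object; "force" is the grip in N (left out, the last holds). Time passes only in rows, so rows that repeat a pose let the fingers close. It gives the time, the measured TCP pose, the force and the opening at its end, in the units of the state.
- observe(): the state, without advancing time (a new reading comes with each control period).
- capture(name): name is "scene" or "top"; returns a dict with "frame" (480x640x3 uint8, red, green, blue), "fx", "fy", "cx", "cy" (pixels), "cam_to_world" (4x4, takes a point from camera to world coordinates). Camera axes: x right, y down, z forward; pixel columns grow to the right and rows downward; lengths in m; the calibration is good to about 2 mm. A picture is of the moment at which its call begins. There is no depth.
- hand_in(): hands the job in, once; it reports no verdict.
The state is a dict: "t": time; "joint_positions": joint angles; "joint_velocities": joint speeds; "effort": joint torques, N m; "eef_pos": TCP position; "eef_rot": TCP orientation; "ft_force": force on the tool from outside, world axes, zero at the start; "moment": the same for the moment, N m; "grip_width": opening from 0.0 (shut) to 1.0 (fully open).
Only numpy, scipy, OpenCV 4.12 (cv2) and the standard library are available. Lean on these libraries where they do the work, as an engineer would, in place of code of your own. Each camera call takes 0.05 s, during which the arm holds its last target.

## Working session

There is one attempt and no reset: what is moved stays moved. The work goes in short steps, Python scripts to look and compute and a tool call to move; the robot and the scene stay as the last step left them, time stands still between calls to the robot, and variables do not carry over. Pictures are saved under pics/ and viewed, and the job is handed in when it is done.

Besides the shell and the picture viewer there is one more tool, called after ">>>" as name(argument=value, ...), one argument or row to a line, values as JSON. apply_moves: Moves the arm, as the interface text tells. Its arguments: {"type":"object","properties":{"motion":{"type":"array"},"fingers":{"type":"number"},"force":{"type":"number"}},"required":["motion"]}

```bash
mkdir -p pics; ls
python3 - <<'E'
from rig import observe,capture
import cv2,numpy as np
for n in("scene","top"):
    c=capture(n); cv2.imwrite(f"pics/{n}0.png",c["frame"][:,:,::-1]); print(n,c["fx"],c["fy"],c["cx"],c["cy"]); print(np.round(c["cam_to_world"],4).tolist())
s=observe();print(s)
E
```

```text
pics
scene 490.83204294826146 490.83204294826146 315.7954968139041 234.17230087415172
[[-0.4091, -0.8658, 0.2881, 0.1837], [-0.9125, 0.3913, -0.1198, 0.2678], [-0.009, -0.3119, -0.9501, 1.3588], [0.0, 0.0, 0.0, 1.0]]
top 472.6948523630086 472.6948523630086 322.44235898139004 234.73345908316514
[[-0.0006, -0.9856, 0.1688, 0.3517], [-1.0, 0.0017, 0.0062, 0.1119], [-0.0064, -0.1688, -0.9856, 1.2387], [0.0, 0.0, 0.0, 1.0]]
{'t': 0.1, 'joint_positions': array([-1.45910840e+00,  2.45735451e-01,  1.55888077e+00, -5.55052939e-06,
        1.33869171e+00, -1.74115760e-01]), 'joint_velocities': array([-9.57569219e-05, -3.05143764e-03, -2.66446975e-03,  2.17393803e-03,
        6.35300756e-06, -1.94584147e-03]), 'effort': array([ 2.12557711e-04, -4.30672145e+01, -3.27128792e+01, -1.13172023e-04,
        2.79008738e-03,  3.87331681e-06]), 'eef_pos': array([ 0.1831866 , -0.62308755,  0.20120227]), 'eef_rot': array([[ 9.59435049e-01,  2.81929688e-01, -1.96546183e-04],
       [ 2.81929605e-01, -9.59433580e-01,  1.70399189e-03],
       [ 2.91832893e-04, -1.69028173e-03, -9.99998529e-01]]), 'ft_force': array([ 0.0964297 , -0.04631022, -0.436386  ]), 'moment': array([0.03348617, 0.00837063, 0.01575437]), 'grip_width': 1.0005174682103806}
```

View pics/scene0.png

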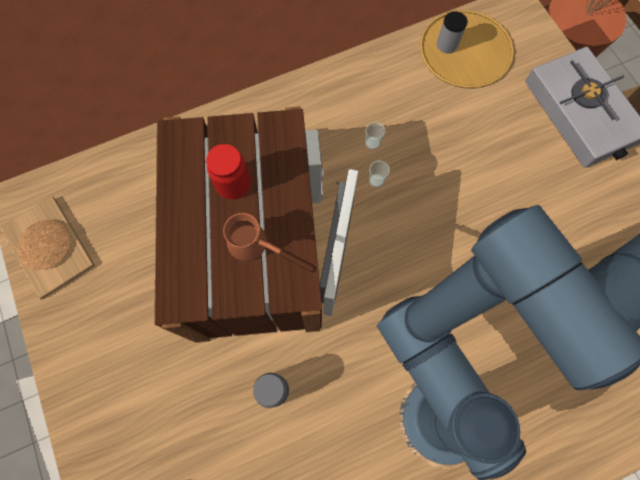

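View pics/top0.png

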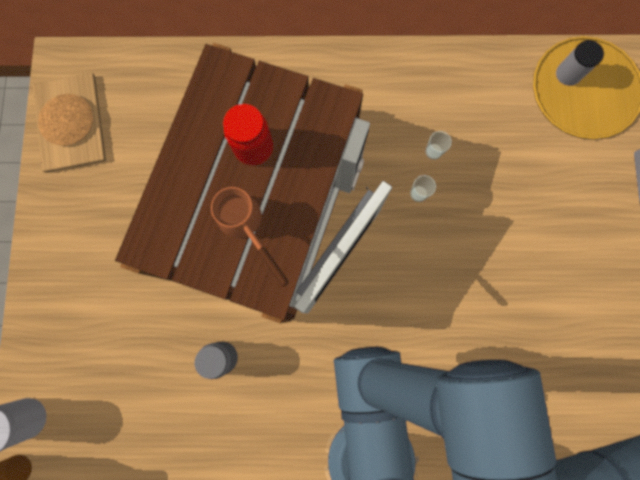

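The top view shows the crate's roof with corners near (207,45), (362,90), (283,320) and (117,262), and the control panel at about (352,155). The door's free edge is at about (388,185) and its hinge at about (302,308). The tea glasses are at (438,144) and (423,188). I'll enlarge this.

Run:
```python
import cv2
a=cv2.imread("pics/top0.png")[70:330,270:470]; cv2.imwrite("pics/top0c.png",cv2.resize(a,None,fx=3,fy=3,interpolation=2)[:, :][0:780]); 
a=cv2.imread("pics/top0.png")
cv2.imwrite("pics/tA.png",cv2.resize(a[80:230,280:460],None,fx=4,fy=4,interpolation=2))
cv2.imwrite("pics/tB.png",cv2.resize(a[200:340,100:320],None,fx=3.5,fy=3.5,interpolation=2))
a=cv2.imread("pics/scene0.png")
cv2.imwrite("pics/sA.png",cv2.resize(a[100:240,270:410],None,fx=4,fy=4,interpolation=2))
cv2.imwrite("pics/sB.png",cv2.resize(a[220:350,250:400],None,fx=4,fy=4,interpolation=2))
```

```text
(no output)
```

View pics/tA.png

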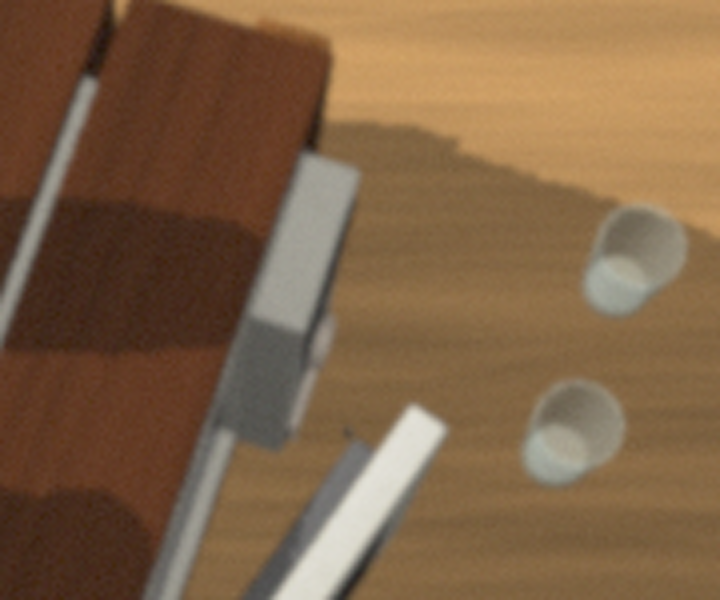

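View pics/tB.png

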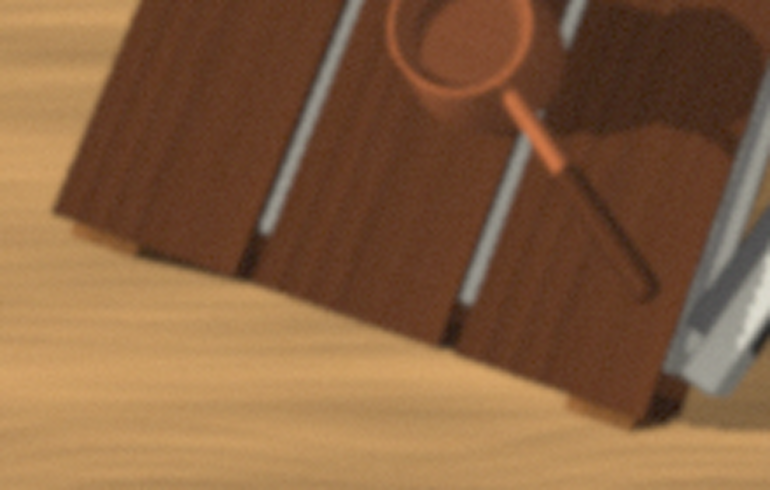

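View pics/sA.png

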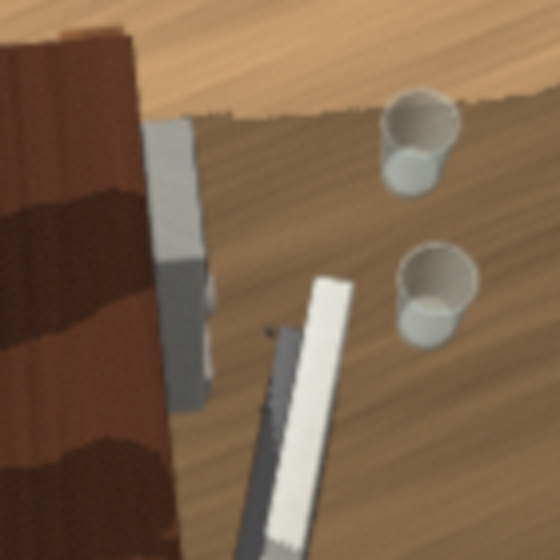

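View pics/sB.png

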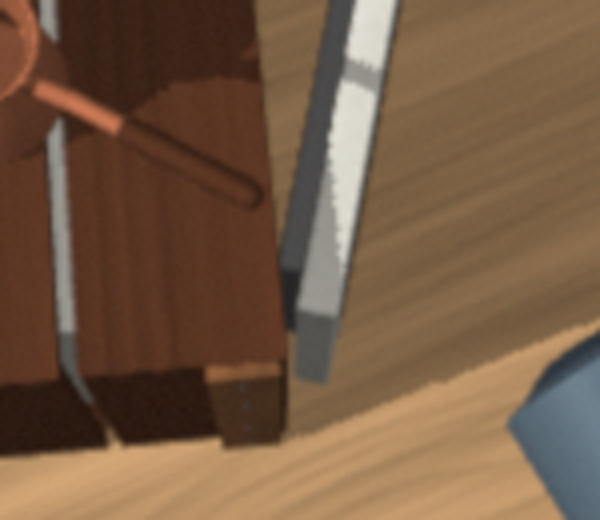

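```bash
cat > h.py <<'E'
import numpy as np
C={"scene":(490.832,315.795,234.172,np.array([[-0.4091,-0.8658,0.2881,0.1837],[-0.9125,0.3913,-0.1198,0.2678],[-0.009,-0.3119,-0.9501,1.3588],[0,0,0,1]])),
"top":(472.695,322.442,234.733,np.array([[-0.0006,-0.9856,0.1688,0.3517],[-1,0.0017,0.0062,0.1119],[-0.0064,-0.1688,-0.9856,1.2387],[0,0,0,1]]))}
def proj(n,p):
    f,cx,cy,T=C[n]; q=T[:3,:3].T@(np.array(p)-T[:3,3]); return np.array([f*q[0]/q[2]+cx,f*q[1]/q[2]+cy])
def ray(n,uv,z):
    f,cx,cy,T=C[n]; d=T[:3,:3]@np.array([(uv[0]-cx)/f,(uv[1]-cy)/f,1]); return T[:3,3]+d*(z-T[2,3])/d[2]
def R(a): return np.array([[np.cos(a),-np.sin(a)],[np.sin(a),np.cos(a)]])
E
python3 - <<'E'
from h import *
from scipy.optimize import least_squares
S=[("top",(363,92),(-.18,-.25,.306)),("top",(280.6,322.3),(-.18,.25,.306)),("top",(115.7,260),(.18,.25,.306)),
("top",(370,123),(-.212,-.204,.28)),("top",(356,163),(-.212,-.106,.28)),("scene",(318,130),(-.212,-.204,.28)),("scene",(321.25,164.5),(-.212,-.106,.28)),
("scene",(303,109.5),(-.18,-.25,.306)),("scene",(321.25,310.5),(-.18,.25,.306))]
D=[("top",(392,188),(-.027,-.319,.277)),("scene",(358.25,170.75),(-.027,-.319,.277)),("scene",(334.25,298.75),(-.027,.003,.277))]
def res(v):
    x,y,a,d=v;o=[]
    for n,uv,p in S: o.append(proj(n,[*(R(a)@p[:2]+[x,y]),p[2]])-uv)
    for n,uv,p in D: o.append(proj(n,[*(R(a)@(R(-d)@p[:2]+[-.185,.214])+[x,y]),p[2]])-uv)
    return np.concatenate(o)
best=min((least_squares(res,[.7,.1,a,.4]) for a in np.arange(-3,3.2,.5)),key=lambda r:r.cost)
print(best.x,best.cost);print(best.fun.reshape(-1,2).round(1))
x,y,a,d=best.x
W=lambda p:np.round(R(a)@p+[x,y],4)
print("start",W([-.222,-.155]),"panel ends",W([-.212,-.106]),W([-.212,-.204]),"inward",R(a)@[1,0])
print("hinge",W([-.185,.214]), "edge now",W(R(-d)@[-.027,-.318]+[-.185,.214]),"edge shut",W([-.212,-.104]))
for n,p in(("top",((640/4+280,240/4+80),(580/4+280,420/4+80))),("scene",((420/4+270,122/4+100),(438/4+270,275/4+100)))):
    for q in p:
        g=ray(n,q,.078);print("glass",n,g.round(3),(R(a).T@(g[:2]-[x,y])).round(3))
g=ray("top",(232,208),.306+.092);print("pot",g,R(a).T@(g[:2]-[x,y]))
for q in((480,272),(505,302)):print(ray("top",q,0))
E
```

```text
[0.63669149 0.28257587 1.23517562 0.28501071] 12.04719557131767
[[ 0.9  1.5]
 [ 2.2 -1.2]
 [-3.   0.6]
 [ 0.3 -0.4]
 [-0.2  1.1]
 [-0.3 -0.7]
 [-0.1  0.4]
 [ 0.1 -1. ]
 [-0.1 -0.3]
 [ 0.5 -0.9]
 [ 0.2 -0.3]
 [-0.7  1. ]]
start [0.7099 0.0219] panel ends [0.667  0.0475] [0.7595 0.0152] inward [0.32935531 0.94420606]
hinge [0.3737 0.1784] edge now [ 0.6167 -0.0285] edge shut [0.6651 0.0482]
glass top [ 0.798 -0.184  0.078] [-0.387 -0.305]
glass top [ 0.678 -0.141  0.078] [-0.386 -0.178]
glass scene [ 0.794 -0.184  0.078] [-0.389 -0.302]
glass scene [ 0.677 -0.141  0.078] [-0.387 -0.178]
pot [0.54544405 0.28217077 0.398     ] [-0.03043533  0.08602296]
[ 0.4641756  -0.29271436  0.        ]
[ 0.38635126 -0.35289401  0.        ]
```

```bash
cat >> h.py <<'E'
from scipy.spatial.transform import Rotation as Ro
X,Y,A,Dg=.63669,.28258,1.23518,.2850
def W(p): return np.array([*(R(A)@np.array(p[:2])+[X,Y]),p[2]])
def Rt(p):
    i=np.array([*(R(A)@[1,0]),0]); z=np.cos(p)*i+np.array([0,0,-np.sin(p)]); x=np.array([i[1],-i[0],0]); return np.column_stack([x,np.cross(z,x),z])
def go(T,p=None):
    from rig import observe
    s=observe(); r=s["eef_rot"]; T=np.array(T)
    print("shift cm",(r.T@(T-s["eef_pos"])*100).round(2), "rot deg",np.zeros(3) if p is None else np.degrees(Ro.from_matrix(r.T@Rt(p)).as_rotvec()).round(2))
def st():
    from rig import observe
    s=observe(); q=s["eef_pos"]; sh=R(A).T@(q[:2]-[X,Y]); print("t",s["t"],"pos",q.round(4),"shelf",sh.round(4),q[2].round(4),"F",s["ft_force"].round(1),"j",s["joint_positions"].round(2),"z",s["eef_rot"][:,2].round(3))
E
python3 - <<'E'
from h import *
go([.4,-.36,.36],np.radians(40))
print(W((-.36,-.06,.3)))
hp=np.array([-.185,.214])
for a in(.285,.2,.1,0): print(a,R(-a)@[-.027,-.27]+hp, R(-a)@[-.027,-.319]+hp)
E
```

```text
shift cm [ 28.22 -19.16 -15.84] rot deg [48.24 15.53 33.28]
[ 0.57477603 -0.07709577  0.3       ]
0.285 [-0.28682338 -0.0375174 ] [-0.30060009 -0.08454082]
0.2 [-0.26510252 -0.0452539 ] [-0.27483731 -0.09327717]
0.1 [-0.23882013 -0.05195562] [-0.24371197 -0.10071083]
0 [-0.212 -0.056] [-0.212 -0.105]
```

>>> apply_moves(
  motion=[
    [28, -19, -16, 48, 15.5, 33],
    [28, -19, -16, 48, 15.5, 33],
    [28, -19, -16, 48, 15.5, 33],
    [28, -19, -16, 48, 15.5, 33],
    [28, -19, -16, 48, 15.5, 33],
    [28, -19, -16, 48, 15.5, 33],
    [28, -19, -16, 48, 15.5, 33],
    [28, -19, -16, 48, 15.5, 33],
    [28, -19, -16, 48, 15.5, 33],
    [28, -19, -16, 48, 15.5, 33],
  ],
  fingers=0,
)

```text
t: 1.1
eef_pos: [0.3983, -0.3624, 0.3619]
eef_rot: [[0.946, -0.208, 0.25], [-0.325, -0.613, 0.72], [0.003, -0.762, -0.647]]
ft_force: [1.0, -0.3, 0.7]
grip_width: 0.001
```

Run:
```python
from h import *
st(); go([.4,-.36,.36],np.radians(40))
```

```text
t 1.1 pos [ 0.3983 -0.3624  0.3619] shelf [-0.6875  0.0127] 0.3619 F [ 1.  -0.3  0.7] j [-1.22  0.21  1.49  0.59  2.1   0.81] z [ 0.25   0.72  -0.647]
shift cm [ 0.09 -0.03  0.34] rot deg [0.34 0.09 0.32]
```

Run:
```python
from h import *
go(W((-.33,-.04,.20)),np.radians(40))
```

```text
shift cm [  5.39 -10.77  37.72] rot deg [0.34 0.09 0.32]
```

>>> apply_moves(
  motion=[
    [5.4, -10.8, 37.7, 0.3, 0, 0.3],
    [5.4, -10.8, 37.7, 0.3, 0, 0.3],
    [5.4, -10.8, 37.7, 0.3, 0, 0.3],
    [5.4, -10.8, 37.7, 0.3, 0, 0.3],
    [5.4, -10.8, 37.7, 0.3, 0, 0.3],
    [5.4, -10.8, 37.7, 0.3, 0, 0.3],
    [5.4, -10.8, 37.7, 0.3, 0, 0.3],
    [5.4, -10.8, 37.7, 0.3, 0, 0.3],
    [5.4, -10.8, 37.7, 0.3, 0, 0.3],
    [5.4, -10.8, 37.7, 0.3, 0, 0.3],
  ],
)

```text
t: 2.1
eef_pos: [0.5658, -0.0421, 0.1999]
eef_rot: [[0.945, -0.212, 0.25], [-0.328, -0.607, 0.724], [-0.002, -0.766, -0.643]]
ft_force: [0.6, -1.0, 1.1]
grip_width: 0.002
```

Run:
```python
from h import *
from rig import capture
import cv2
st(); go(W((-.30,-.04,.20)),np.radians(40)); go(W((-.26,-.052,.20)));go(W((-.228,-.06,.20)))
f=capture("top")["frame"][:,:,::-1]; g=capture("scene")["frame"][:,:,::-1]
cv2.imwrite("pics/p1.png",np.hstack([cv2.resize(f[70:340,220:490],(400,400)),cv2.resize(g[70:340,220:490],(400,400))]))
```

```text
t 2.1 pos [ 0.5658 -0.0421  0.1999] shelf [-0.3299 -0.04  ] 0.1999 F [ 0.6 -1.   1.1] j [-0.67  0.14  1.88  0.81  1.52  1.02] z [ 0.25   0.724 -0.643]
shift cm [ 0.01 -1.93  2.29] rot deg [ 0.01  0.15 -0.03]
shift cm [ 1.21 -4.5   5.35] rot deg [0. 0. 0.]
shift cm [ 2.02 -6.56  7.8 ] rot deg [0. 0. 0.]
```

View pics/p1.png

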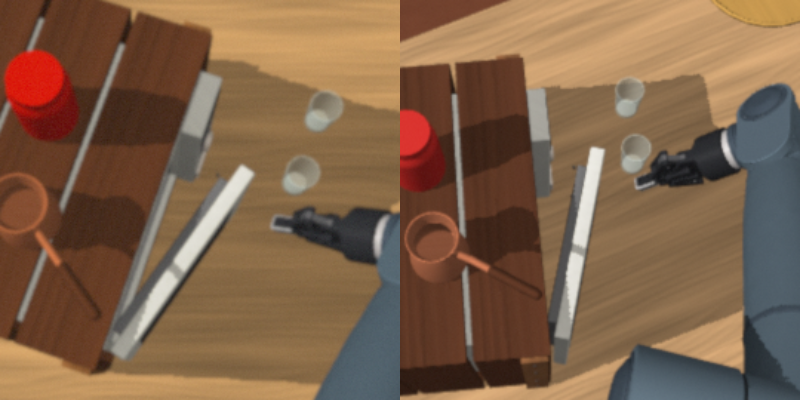

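The picture shows the closed fingertips in front of the door's outer face, tip at (272,222) in the left crop. The glasses at (302,173) and (325,110) are clear. Next I push slowly.

>>> apply_moves(
  motion=[
    [0.1, -0.7, 0.8, 0, 0, 0],
    [0.2, -1.3, 1.6, 0, 0, 0],
    [0.3, -2.0, 2.4, 0, 0, 0],
    [0.5, -2.5, 3.0, 0, 0, 0],
    [0.7, -3.0, 3.6, 0, 0, 0],
    [0.8, -3.4, 4.1, 0, 0, 0],
    [0.95, -3.8, 4.5, 0, 0, 0],
    [1.1, -4.2, 5.0, 0, 0, 0],
    [1.2, -4.5, 5.35, 0, 0, 0],
    [1.2, -4.5, 5.35, 0, 0, 0],
  ],
)

```text
t: 3.2
eef_pos: [0.6006, 0.0204, 0.201]
eef_rot: [[0.945, -0.211, 0.251], [-0.328, -0.607, 0.724], [-0.001, -0.766, -0.643]]
ft_force: [-0.3, -0.1, 0.5]
grip_width: -0.002
```

Run:
```python
from h import *
from rig import capture
import cv2
st(); go(W((-.235,-.056,.20)),np.radians(40)); go(W((-.225,-.06,.20)))
f=capture("top")["frame"][:,:,::-1]; g=capture("scene")["frame"][:,:,::-1]
cv2.imwrite("pics/p2.png",np.hstack([cv2.resize(f[70:340,220:490],(400,400)),cv2.resize(g[70:340,220:490],(400,400))]))
```

```text
t 3.2 pos [0.6006 0.0204 0.201 ] shelf [-0.2594 -0.0523] 0.201 F [-0.3 -0.1  0.5] j [-0.54  0.16  1.86  0.86  1.43  1.1 ] z [ 0.251  0.724 -0.643]
shift cm [ 0.38 -1.5   1.93] rot deg [-0.01  0.09  0.04]
shift cm [ 0.78 -2.14  2.7 ] rot deg [0. 0. 0.]
```

View pics/p2.png

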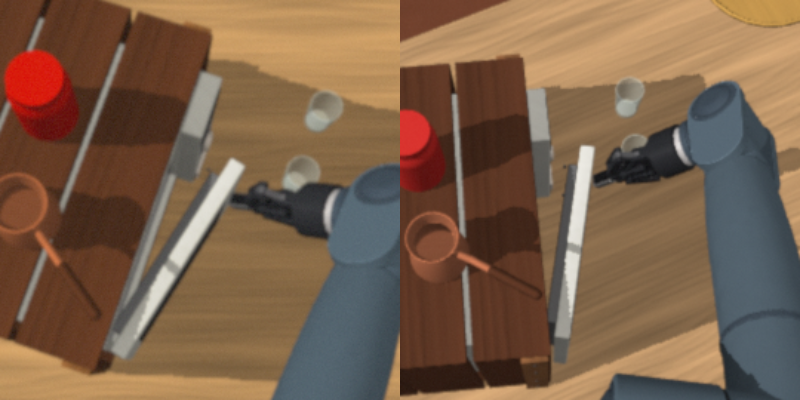

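The door has moved with the fingertips on its outside, and the free edge is now at (238,163) in the crop. I'll carry on slowly towards the stop.

>>> apply_moves(
  motion=[
    [0.1, -0.3, 0.4, 0, 0, 0],
    [0.2, -0.6, 0.8, 0, 0, 0],
    [0.25, -0.9, 1.15, 0, 0, 0],
    [0.3, -1.2, 1.5, 0, 0, 0],
    [0.4, -1.5, 1.9, 0, 0, 0],
    [0.5, -1.65, 2.1, 0, 0, 0],
    [0.55, -1.8, 2.3, 0, 0, 0],
    [0.6, -1.95, 2.5, 0, 0, 0],
    [0.65, -2.1, 2.7, 0, 0, 0],
    [0.65, -2.1, 2.7, 0, 0, 0],
  ],
)

```text
t: 4.3
eef_pos: [0.6178, 0.0503, 0.1995]
eef_rot: [[0.945, -0.211, 0.251], [-0.328, -0.607, 0.724], [-0.001, -0.766, -0.643]]
ft_force: [0.8, -0.2, 0.3]
grip_width: 0.001
```

Run:
```python
from h import *
from rig import capture
import cv2
st(); go(W((-.215,-.06,.20)),np.radians(40))
f=capture("top")["frame"][:,:,::-1]; g=capture("scene")["frame"][:,:,::-1]
cv2.imwrite("pics/p3.png",np.hstack([cv2.resize(f[70:340,220:490],(400,400)),cv2.resize(g[70:340,220:490],(400,400))]))
```

```text
t 4.3 pos [0.6178 0.0503 0.1995] shelf [-0.2255 -0.0587] 0.1995 F [ 0.8 -0.2  0.3] j [-0.48  0.17  1.84  0.88  1.39  1.14] z [ 0.251  0.724 -0.643]
shift cm [ 0.13 -0.71  0.78] rot deg [0.   0.08 0.02]
```

View pics/p3.png

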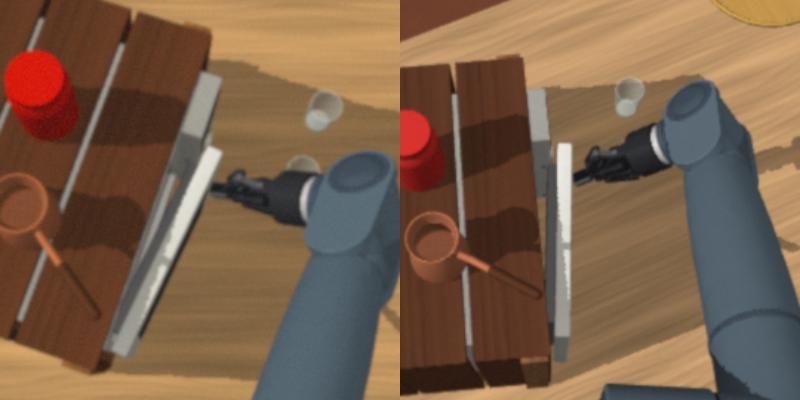

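The door is still about 0.06–0.1 rad open and there is no stop force yet. I'll go on in small steps.

>>> apply_moves(
  motion=[
    [0, -0.15, 0.15, 0, 0, 0],
    [0, -0.3, 0.3, 0, 0, 0],
    [0, -0.4, 0.45, 0, 0, 0],
    [0, -0.5, 0.6, 0, 0, 0],
    [0, -0.6, 0.7, 0, 0, 0],
    [0, -0.7, 0.8, 0, 0, 0],
    [0, -0.7, 0.8, 0, 0, 0],
  ],
)

```text
t: 5.1
eef_pos: [0.6213, 0.0603, 0.1999]
eef_rot: [[0.945, -0.211, 0.251], [-0.328, -0.607, 0.724], [-0.001, -0.766, -0.643]]
ft_force: [0.2, -0.8, -0.0]
grip_width: 0.002
```

Run:
```python
from h import *
from rig import capture
import cv2
st()
f=capture("top")["frame"][:,:,::-1]; g=capture("scene")["frame"][:,:,::-1]
cv2.imwrite("pics/p4.png",np.hstack([cv2.resize(f[100:300,280:420],(420,600)),cv2.resize(g[100:300,280:400],(360,600))]))
```

```text
t 5.1 pos [0.6213 0.0603 0.1999] shelf [-0.2149 -0.0586] 0.1999 F [ 0.2 -0.8 -0. ] j [-0.46  0.17  1.84  0.89  1.38  1.15] z [ 0.251  0.724 -0.643]
```

View pics/p4.png

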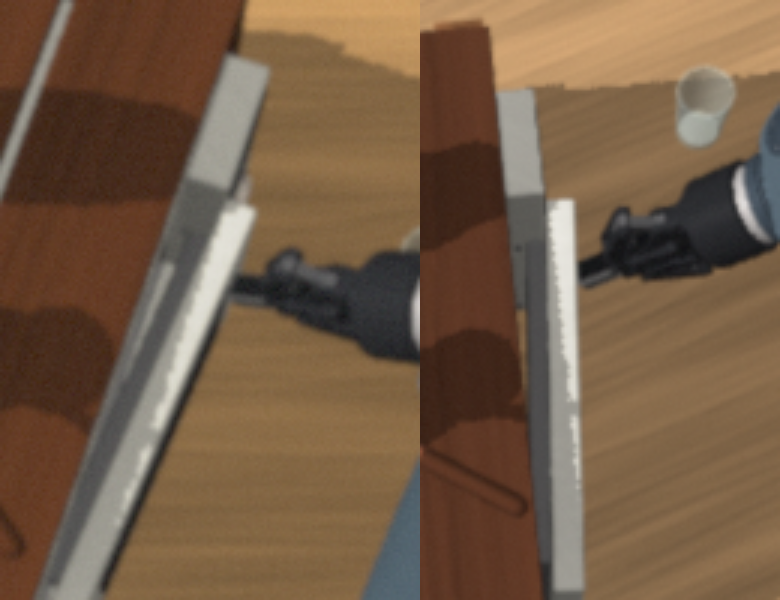

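Run:
```python
from h import *
from rig import observe
p=observe()["eef_pos"]
def pr(l,P):
  t=proj("top",P);s=proj("scene",P); print(l,((t-[280,100])*3).round(),((s-[280,100])*3+[420,0]).round())
pr("tcp",p)
for q in((-.212,-.204,.28),(-.212,-.106,.28),(-.222,-.155,.13)):pr(q,W(q))
hp=np.array([-.185,.214])
for a in(0,.03,.06,.09,.12):
  for r in(-.319,.003): pr((a,r),W([*(R(-a)@[-.027,r]+hp),.277]))
```

```text
tcp [204. 284.] [552. 287.]
(-0.212, -0.204, 0.28) [271.  68.] [533.  88.]
(-0.212, -0.106, 0.28) [227. 192.] [544. 195.]
(-0.222, -0.155, 0.13) [246. 200.] [549. 218.]
(0, -0.319) [227. 195.] [544. 197.]
(0, 0.003) [ 74. 632.] [582. 589.]
(0.03, -0.319) [239. 201.] [555. 197.]
(0.03, 0.003) [ 73. 633.] [582. 590.]
(0.06, -0.319) [251. 206.] [567. 198.]
(0.06, 0.003) [ 73. 634.] [582. 591.]
(0.09, -0.319) [263. 213.] [579. 199.]
(0.09, 0.003) [ 72. 635.] [582. 592.]
(0.12, -0.319) [275. 219.] [591. 200.]
(0.12, 0.003) [ 71. 636.] [582. 593.]
```

Run:
```python
from h import *
for P in ([.5658,-.0421,.1999],):
  for n in("top","scene"): 
    q=(proj(n,P)-[220,70])/.675; print(n,q+([400,0] if n=="scene" else [0,0]))
# same with 1.5cm,3cm back along tool
z=np.array([.25,.724,-.643])
for k in(.01,.02,.03): print(k,[(proj(n,np.array([.5658,-.0421,.1999])-k*z)-[220,70])/.675 for n in("top","scene")])
hp=np.array([-.185,.214])
for zz in(.277,.2):
  print(zz,[(proj(n,W([*(R(-.285)@[-.027,-.27]+hp),zz]))-[220,70])/.675 for n in("top","scene")])
```

```text
top [257.91083168 220.29036901]
scene [621.66475897 190.42605896]
0.01 [array([263.38929878, 221.04605565]), array([226.47918201, 188.60753135])]
0.02 [array([268.93908112, 221.81157934]), array([231.34003794, 186.77146489])]
0.03 [array([274.56158031, 222.58713343]), array([236.24800175, 184.9176046 ])]
0.277 [array([236.00044817, 201.01266129]), array([199.84752246, 175.86562246])]
0.2 [array([230.30157893, 212.66768999]), array([196.85221313, 193.82688574])]
```

Run:
```python
from h import *
from rig import capture,observe
import cv2
f=capture("top")["frame"][:,:,::-1].copy(); g=capture("scene")["frame"][:,:,::-1].copy()
print(observe()["grip_width"])
cv2.imwrite("pics/p5.png",np.hstack([cv2.resize(f[160:230,330:410],None,fx=5,fy=5,interpolation=2),cv2.resize(g[140:210,310:390],None,fx=5,fy=5,interpolation=2)]))
p=cv2.imread("pics/p1.png");cv2.imwrite("pics/p1z.png",np.hstack([cv2.resize(p[180:270,240:340],None,fx=4,fy=4,interpolation=2),cv2.resize(p[130:220,610:710],None,fx=4,fy=4,interpolation=2)]))
```

```text
0.001588162493933098
```

View pics/p1z.png

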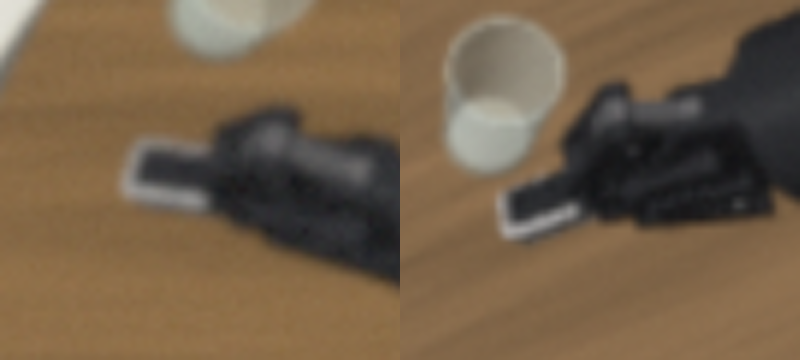

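View pics/p5.png

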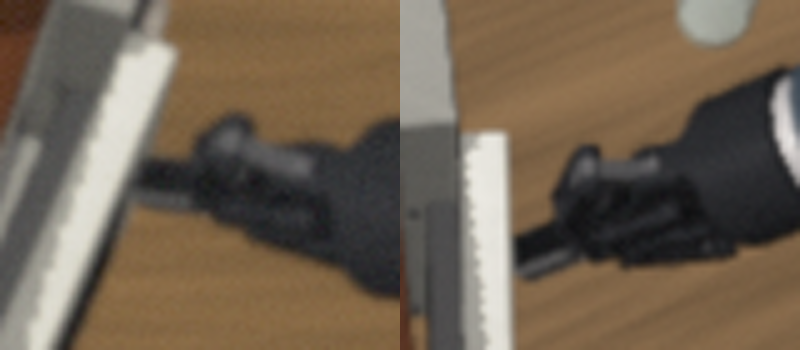

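Run:
```python
from h import *
from scipy.optimize import least_squares
P=np.array([.5658,-.0421,.1999])
r=least_squares(lambda q:np.r_[proj("top",q)-[403.9,219.85],proj("scene",q)-[379.3,193.7]],P)
print(r.x,r.fun, r.x-P); 
Rm=Rt(np.radians(40)); print("tool",Rm.T@(r.x-P),"shelf",R(A).T@(r.x-P)[:2])
```

```text
[ 0.55379448 -0.05709369  0.24339757] [ 0.23160816  0.21572577 -0.34404536 -0.11458531] [-0.01200552 -0.01499369  0.04349757]
tool [-0.00639751 -0.02167943 -0.04183367] shelf [-0.01811119  0.00639751]
```

The visible tip leads about 18 mm less in shelf x than the reported TCP does. That matches the door still being about 0.075 rad open. I'll keep pushing in small steps while watching the force.

>>> apply_moves(
  motion=[
    [0, -0.13, 0.15, 0, 0, 0],
    [0, -0.26, 0.3, 0, 0, 0],
    [0, -0.39, 0.45, 0, 0, 0],
    [0, -0.52, 0.6, 0, 0, 0],
    [0, -0.65, 0.75, 0, 0, 0],
    [0, -0.77, 0.9, 0, 0, 0],
    [0, -0.84, 1.0, 0, 0, 0],
    [0, -0.84, 1.0, 0, 0, 0],
  ],
)

```text
t: 6.1
eef_pos: [0.6255, 0.0727, 0.1999]
eef_rot: [[0.945, -0.211, 0.251], [-0.328, -0.607, 0.724], [-0.001, -0.766, -0.643]]
ft_force: [0.3, -0.6, 0.4]
grip_width: -0.004
```

Run:
```python
from h import *
st()
```

```text
t 6.1 pos [0.6255 0.0727 0.1999] shelf [-0.2019 -0.0586] 0.1999 F [ 0.3 -0.6  0.4] j [-0.43  0.18  1.84  0.89  1.36  1.16] z [ 0.251  0.724 -0.643]
```

>>> apply_moves(
  motion=[
    [0, -0.1, 0.11, 0, 0, 0],
    [0, -0.2, 0.22, 0, 0, 0],
    [0, -0.26, 0.3, 0, 0, 0],
    [0, -0.26, 0.3, 0, 0, 0],
  ],
)

```text
t: 6.5
eef_pos: [0.6269, 0.0763, 0.1999]
eef_rot: [[0.945, -0.211, 0.251], [-0.328, -0.607, 0.724], [-0.001, -0.766, -0.643]]
ft_force: [0.1, -0.7, 0.3]
grip_width: -0.003
```

Run:
```python
from h import *
from rig import capture
import cv2
st()
f=capture("top")["frame"][:,:,::-1]; g=capture("scene")["frame"][:,:,::-1]
cv2.imwrite("pics/p6.png",np.hstack([cv2.resize(f[100:300,280:420],(420,600)),cv2.resize(g[100:300,280:400],(360,600))]))
```

```text
t 6.5 pos [0.6269 0.0763 0.1999] shelf [-0.198  -0.0587] 0.1999 F [ 0.1 -0.7  0.3] j [-0.43  0.18  1.84  0.9   1.36  1.17] z [ 0.251  0.724 -0.643]
```

View pics/p6.png

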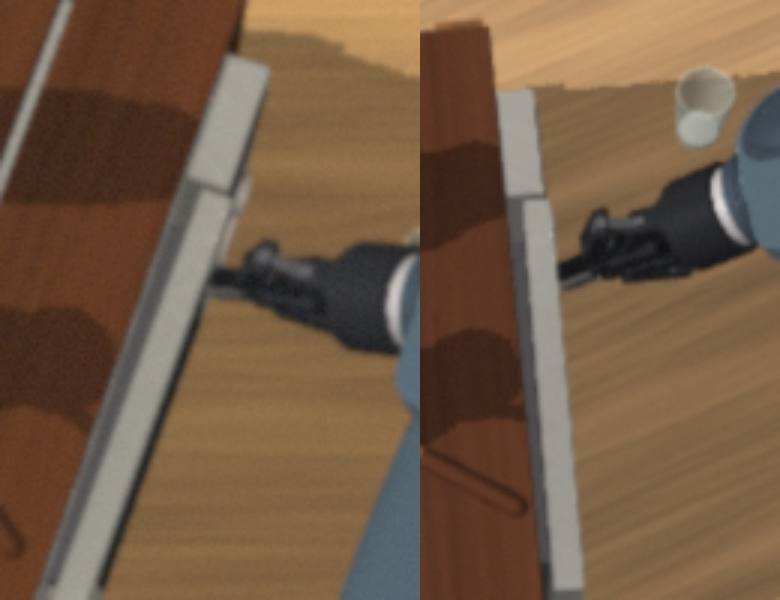

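The door is nearly flush: the outer free corner is at (228,198) and (548,200), against (227,195) and (544,197) predicted for shut. I'll go on until the stop is felt.

>>> apply_moves(
  motion=[
    [0, -0.06, 0.08, 0, 0, 0],
    [0, -0.13, 0.15, 0, 0, 0],
    [0, -0.13, 0.15, 0, 0, 0],
  ],
)

```text
t: 6.9
eef_pos: [0.6276, 0.0781, 0.1999]
eef_rot: [[0.945, -0.212, 0.251], [-0.328, -0.607, 0.724], [-0.001, -0.766, -0.643]]
ft_force: [0.3, -0.3, -1.2]
grip_width: 0.0
```

>>> apply_moves(
  motion=[
    [0, -0.06, 0.08, 0, 0, 0],
    [0, -0.13, 0.15, 0, 0, 0],
    [0, -0.13, 0.15, 0, 0, 0],
  ],
)

```text
t: 7.2
eef_pos: [0.6282, 0.08, 0.2]
eef_rot: [[0.945, -0.211, 0.251], [-0.328, -0.607, 0.724], [-0.001, -0.766, -0.643]]
ft_force: [0.1, -1.7, -1.3]
grip_width: 0.002
```

>>> apply_moves(
  motion=[
    [0, -0.06, 0.08, 0, 0, 0],
    [0, -0.13, 0.15, 0, 0, 0],
    [0, -0.13, 0.15, 0, 0, 0],
  ],
)

```text
t: 7.5
eef_pos: [0.6287, 0.0807, 0.1999]
eef_rot: [[0.945, -0.212, 0.251], [-0.328, -0.609, 0.722], [-0.0, -0.765, -0.645]]
ft_force: [-4.7, -8.0, 2.1]
grip_width: 0.003
```

>>> apply_moves(
  motion=[
    [0, -0.03, 0.04, 0, 0, 0],
    [0, -0.07, 0.08, 0, 0, 0],
    [0, -0.07, 0.08, 0, 0, 0],
  ],
)

```text
t: 7.8
eef_pos: [0.6288, 0.0808, 0.1999]
eef_rot: [[0.945, -0.212, 0.251], [-0.328, -0.61, 0.721], [-0.0, -0.764, -0.646]]
ft_force: [-7.3, -11.1, 3.6]
grip_width: -0.002
```

The stop is felt: about 13 N with the position holding. The door is shut, so I'll back off and look at the panel.

>>> apply_moves(
  motion=[
    [0, 0.3, -1, 0, 0, 0],
    [0, 0.8, -3, 0, 0, 0],
    [0, 1, -5, 0, 0, 0],
    [0, 1, -8, 0, 0, 0],
    [0, 1, -10, 0, 0, 0],
    [0, 1, -10, 0, 0, 0],
    [0, 1, -10, 0, 0, 0],
  ],
)

```text
t: 8.5
eef_pos: [0.602, 0.0045, 0.2565]
eef_rot: [[0.944, -0.212, 0.251], [-0.329, -0.607, 0.724], [-0.001, -0.766, -0.643]]
ft_force: [0.2, -0.9, -0.0]
grip_width: -0.003
```

Run:
```python
from h import *
from rig import capture
import cv2
st()
f=capture("top")["frame"][:,:,::-1]; g=capture("scene")["frame"][:,:,::-1]
cv2.imwrite("pics/f7.png",f);cv2.imwrite("pics/g7.png",g)
cv2.imwrite("pics/p7.png",np.hstack([cv2.resize(f[110:250,330:430],None,fx=4,fy=4,interpolation=2),cv2.resize(g[110:250,300:400],None,fx=4,fy=4,interpolation=2)]))
for y in(-.155,):
  for z in(.13,):
    for ang in np.linspace(0,6.28,5)[:4]:
      P=W((-.222,y+.015*np.cos(ang),z+.015*np.sin(ang))); print(ang,(proj("top",P)-[330,110])*4,(proj("scene",P)-[300,110])*4+[400,0])
```

```text
t 8.5 pos [0.602  0.0045 0.2565] shelf [-0.274  -0.0588] 0.2565 F [ 0.2 -0.9 -0. ] j [-0.56  0.1   1.81  0.84  1.52  1.17] z [ 0.251  0.724 -0.643]
0.0 [120.88188309 248.91026596] [494.49523995 271.17239306]
1.57 [130.56116009 218.78113154] [492.63054058 241.79732748]
3.14 [136.41437839 204.18878925] [490.54714481 231.5229501 ]
4.71 [126.824077   234.00798867] [492.39733736 260.54610462]
```

View pics/p7.png

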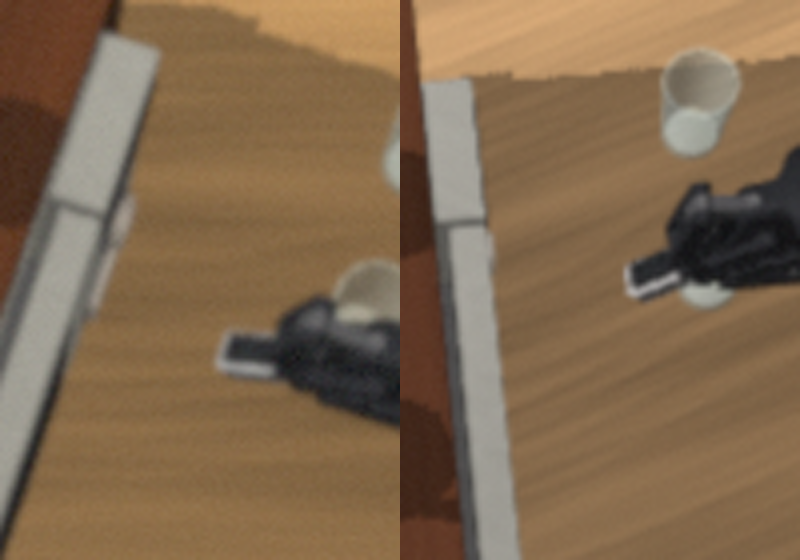

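The door is flush with the panel. The button shows as a light sliver at about (125,215) in the left crop, with the key below it at about (100,285). I'll enlarge the crop and overlay the predictions.

Run:
```python
from h import *
import cv2
f=cv2.imread("pics/f7.png")
k=12
c=cv2.resize(f[145:195,345:375],None,fx=k,fy=k,interpolation=2); d=c.copy()
t=np.linspace(0,2*np.pi,40)
def poly(pts,col):
    q=np.array([(proj("top",W(p))+.5-[345,145])*k for p in pts]).astype(int); cv2.polylines(d,[q],True,col,1)
poly([(-.222,-.155+.015*np.cos(a),.13+.015*np.sin(a)) for a in t],(0,0,255))
poly([(-.218,-.155+s*.04,.06+u*.015) for s,u in((-1,-1),(-1,1),(1,1),(1,-1))],(255,0,0))
poly([(-.212,-.106,.28),(-.212,-.204,.28),(-.212,-.204,.03),(-.212,-.106,.03)],(0,255,0))
cv2.imwrite("pics/p8.png",np.hstack([c,d]))
```

View pics/p8.png

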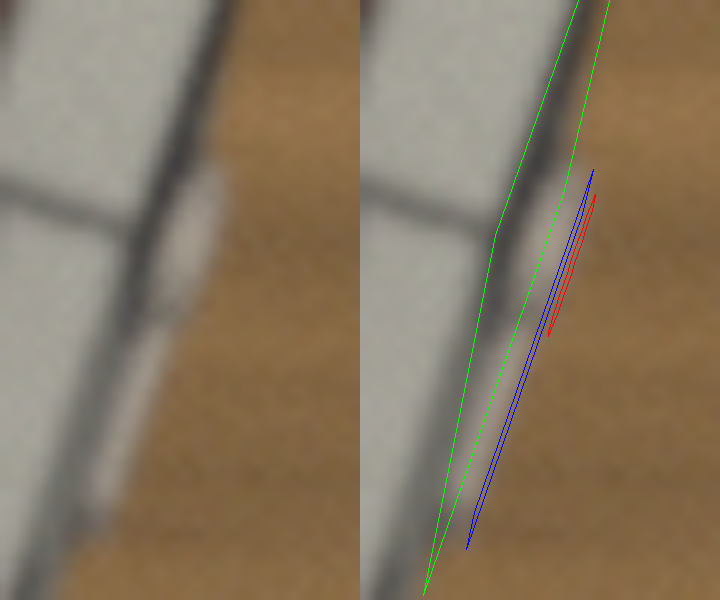

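Run:
```python
from h import *
go(W((-.265,-.163,.20)),np.radians(15))
```

```text
shift cm [10.5   3.71  4.18] rot deg [24.98  0.16 -0.08]
```

>>> apply_moves(
  motion=[
    [2, 0.7, 0.8, 5, 0, 0],
    [4.2, 1.5, 1.6, 10, 0, 0],
    [6.3, 2.2, 2.4, 15, 0, 0],
    [8.4, 3, 3.2, 20, 0, 0],
    [10.5, 3.7, 4.2, 25, 0, 0],
    [10.5, 3.7, 4.2, 25, 0, 0],
    [10.5, 3.7, 4.2, 25, 0, 0],
  ],
)

```text
t: 9.3
eef_pos: [0.7033, -0.0211, 0.1995]
eef_rot: [[0.945, -0.088, 0.315], [-0.327, -0.243, 0.913], [-0.004, -0.966, -0.259]]
ft_force: [0.5, 0.4, 0.5]
grip_width: -0.002
```

Run:
```python
from h import *
st(); go(W((-.25,-.163,.122)),np.radians(15))
```

```text
t 9.3 pos [ 0.7033 -0.0211  0.1995] shelf [-0.2648 -0.1629] 0.1995 F [0.5 0.4 0.5] j [-0.6   0.55  1.58  1.21  1.65  0.97] z [ 0.315  0.913 -0.259]
shift cm [0.05 7.11 3.43] rot deg [-0.01  0.18 -0.19]
```

>>> apply_moves(
  motion=[
    [0, 1.4, 0.7, 0, 0, 0],
    [0, 2.8, 1.4, 0, 0, 0],
    [0, 4.2, 2.1, 0, 0, 0],
    [0, 5.6, 2.7, 0, 0, 0],
    [0, 7.1, 3.4, 0, 0, 0],
    [0, 7.1, 3.4, 0, 0, 0],
    [0, 7.1, 3.4, 0, 0, 0],
  ],
)

```text
t: 10.0
eef_pos: [0.7085, -0.0084, 0.1234]
eef_rot: [[0.945, -0.086, 0.317], [-0.328, -0.244, 0.913], [-0.001, -0.966, -0.258]]
ft_force: [1.2, 0.7, 0.5]
grip_width: -0.002
```

Run:
```python
from h import *
from rig import capture
import cv2
st()
f=capture("top")["frame"][:,:,::-1]; g=capture("scene")["frame"][:,:,::-1]
cv2.imwrite("pics/f9.png",f);cv2.imwrite("pics/g9.png",g)
cv2.imwrite("pics/p9.png",np.hstack([cv2.resize(f[120:220,330:430],None,fx=4,fy=4,interpolation=2),cv2.resize(g[110:210,300:400],None,fx=4,fy=4,interpolation=2)]))
```

```text
t 10.0 pos [ 0.7085 -0.0084  0.1234] shelf [-0.2511 -0.1636] 0.1234 F [1.2 0.7 0.5] j [-0.58  0.67  1.57  1.22  1.59  0.86] z [ 0.317  0.913 -0.258]
```

View pics/p9.png

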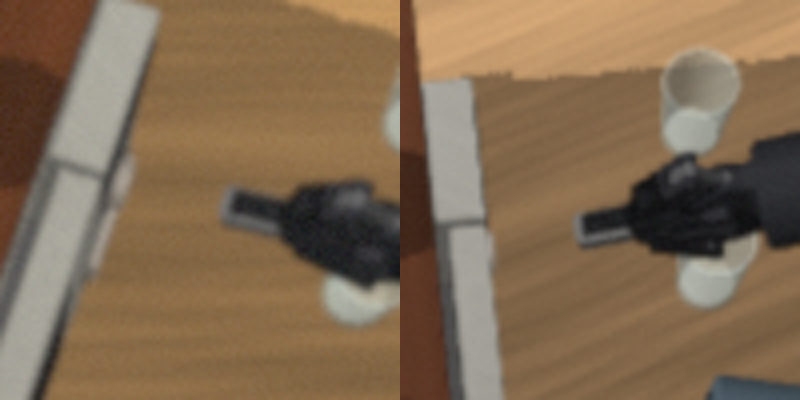

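Run:
```python
from h import *
from scipy.optimize import least_squares
s=lambda g:(R(A).T@(g[:2]-[X,Y])).round(4)
for z in(.12,.135,.15): print(z,"tip top",s(ray("top",(386.3,171.5),z)),"scene",s(ray("scene",(300+177/4,110+231/4),z)))
print("button",s(ray("top",(361,165),.13)))
r=least_squares(lambda q:np.r_[proj("top",q)-(386.3,171.5),proj("scene",q)-(300+177/4,110+231/4)],[.7,0,.13]);print(r.x,r.fun,s(r.x))
```

```text
0.12 tip top [-0.2816 -0.1659] scene [-0.2823 -0.1698]
0.135 tip top [-0.2813 -0.1608] scene [-0.2809 -0.1626]
0.15 tip top [-0.2809 -0.1557] scene [-0.2794 -0.1554]
button [-0.218 -0.158]
[ 0.6934689  -0.03438262  0.14397813] [-0.14461366 -0.15711586  0.22137836  0.09807772] [-0.2806 -0.158 ]
```

The finger's front (tip at (225,208) in the left crop) lines up with the button: shelf y is -0.158 for both. About 58 mm is left to the button face.

>>> apply_moves(
  motion=[
    [0, -0.2, 0.8, 0, 0, 0],
    [0, -0.4, 1.6, 0, 0, 0],
    [0, -0.65, 2.4, 0, 0, 0],
    [0, -0.85, 3.2, 0, 0, 0],
    [0, -1.1, 4.0, 0, 0, 0],
    [0, -1.25, 4.6, 0, 0, 0],
    [0, -1.3, 4.9, 0, 0, 0],
    [0, -1.3, 4.9, 0, 0, 0],
  ],
)

```text
t: 10.9
eef_pos: [0.7252, 0.0399, 0.1237]
eef_rot: [[0.945, -0.085, 0.317], [-0.328, -0.244, 0.913], [-0.001, -0.966, -0.259]]
ft_force: [-0.7, -0.6, 1.1]
grip_width: -0.003
```

Run:
```python
from h import *
from rig import capture
import cv2
st()
f=capture("top")["frame"][:,:,::-1]; g=capture("scene")["frame"][:,:,::-1]
cv2.imwrite("pics/p10.png",np.hstack([cv2.resize(f[130:210,340:400],None,fx=6,fy=6,interpolation=2),cv2.resize(g[120:200,300:360],None,fx=6,fy=6,interpolation=2)]))
```

```text
t 10.9 pos [0.7252 0.0399 0.1237] shelf [-0.2    -0.1635] 0.1237 F [-0.7 -0.6  1.1] j [-0.5   0.67  1.58  1.26  1.53  0.88] z [ 0.317  0.913 -0.259]
```

View pics/p10.png

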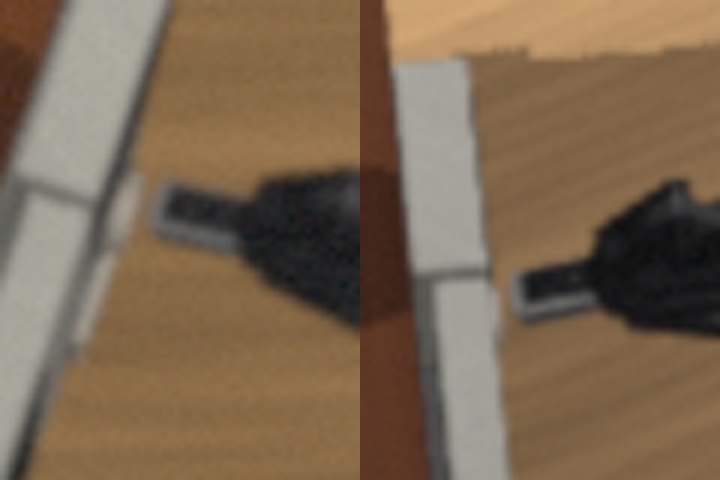

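The tip at (157,208) faces the button at (122,207) with about a 9 mm gap. The key is well below. I'll advance in small steps.

>>> apply_moves(
  motion=[
    [0, -0.05, 0.2, 0, 0, 0],
    [0, -0.1, 0.4, 0, 0, 0],
    [0, -0.16, 0.6, 0, 0, 0],
    [0, -0.21, 0.8, 0, 0, 0],
    [0, -0.21, 0.8, 0, 0, 0],
  ],
)

```text
t: 11.5
eef_pos: [0.728, 0.047, 0.1237]
eef_rot: [[0.944, -0.085, 0.317], [-0.329, -0.245, 0.912], [-0.0, -0.966, -0.259]]
ft_force: [-0.5, -2.2, 0.4]
grip_width: -0.0
```

>>> apply_moves(
  motion=[
    [0, -0.05, 0.2, 0, 0, 0],
    [0, -0.05, 0.2, 0, 0, 0],
  ],
)

```text
t: 11.7
eef_pos: [0.7287, 0.0489, 0.1237]
eef_rot: [[0.944, -0.085, 0.317], [-0.329, -0.245, 0.912], [-0.0, -0.966, -0.259]]
ft_force: [-1.1, -3.6, 1.2]
grip_width: 0.0
```

>>> apply_moves(
  motion=[
    [0, -0.05, 0.2, 0, 0, 0],
    [0, -0.05, 0.2, 0, 0, 0],
  ],
)

```text
t: 11.9
eef_pos: [0.7291, 0.0498, 0.1237]
eef_rot: [[0.944, -0.086, 0.317], [-0.329, -0.245, 0.912], [-0.0, -0.966, -0.26]]
ft_force: [-6.1, -8.8, 0.9]
grip_width: 0.001
```

The force climbed from about 2 N to 4 N and then rose steeply to 11 N, which matches the spring and then its rigid stop. I'll take one more small step, hold, and then withdraw.

>>> apply_moves(
  motion=[
    [0, -0.03, 0.1, 0, 0, 0],
    [0, -0.03, 0.1, 0, 0, 0],
    [0, -0.03, 0.1, 0, 0, 0],
  ],
)

```text
t: 12.2
eef_pos: [0.7293, 0.05, 0.1237]
eef_rot: [[0.944, -0.086, 0.318], [-0.329, -0.245, 0.912], [-0.001, -0.966, -0.26]]
ft_force: [-6.8, -12.6, 2.3]
grip_width: 0.001
```

Run:
```python
from h import *
from rig import capture
import cv2
st()
f=capture("top")["frame"][:,:,::-1]; g=capture("scene")["frame"][:,:,::-1]
cv2.imwrite("pics/p11.png",np.hstack([cv2.resize(f[130:210,340:400],None,fx=6,fy=6,interpolation=2),cv2.resize(g[120:200,300:360],None,fx=6,fy=6,interpolation=2)]))
```

```text
t 12.2 pos [0.7293 0.05   0.1237] shelf [-0.1891 -0.164 ] 0.1237 F [ -6.8 -12.6   2.3] j [-0.48  0.67  1.58  1.27  1.52  0.89] z [ 0.318  0.912 -0.26 ]
```

View pics/p11.png

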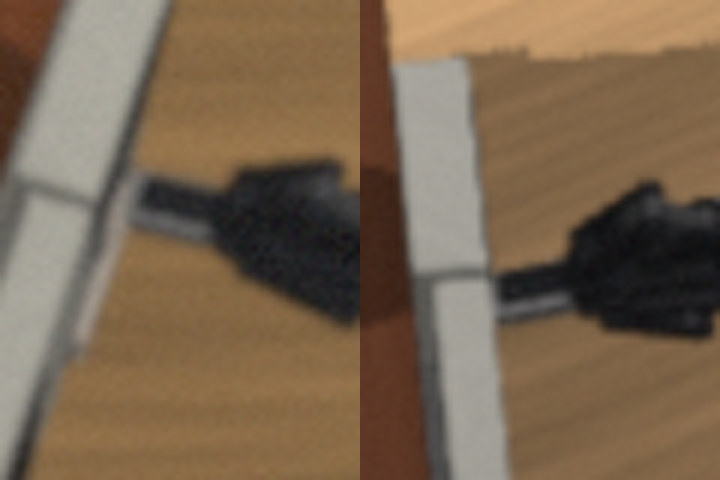

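The button is pressed in, flush under the finger at (135,195), and the door is still shut. Now I withdraw.

>>> apply_moves(
  motion=[
    [0, 0.2, -0.8, 0, 0, 0],
    [0, 0.4, -2, 0, 0, 0],
    [0, 0.4, -4, 0, 0, 0],
    [0, -2, -5, 0, 0, 0],
    [0, -5, -6, 0, 0, 0],
    [0, -8, -8, 0, 0, 0],
    [0, -11, -11, 0, 0, 0],
    [0, -14, -14, 0, 0, 0],
    [0, -14, -16, 0, 0, 0],
    [0, -14, -16, 0, 0, 0],
  ],
)

```text
t: 13.3
eef_pos: [0.691, -0.063, 0.3023]
eef_rot: [[0.943, -0.083, 0.321], [-0.331, -0.247, 0.911], [0.003, -0.965, -0.261]]
ft_force: [0.5, 0.5, -0.6]
grip_width: 0.001
```

Run:
```python
from h import *
from rig import capture
import cv2
st()
f=capture("top")["frame"][:,:,::-1]; g=capture("scene")["frame"][:,:,::-1]
cv2.imwrite("pics/p12.png",np.hstack([cv2.resize(f[40:340,110:470],(400,333)),cv2.resize(g[70:370,140:500],(400,333))]))
cv2.imwrite("pics/p12z.png",cv2.resize(f[110:310,280:460],None,fx=3,fy=3,interpolation=2))
```

```text
t 13.3 pos [ 0.691  -0.063   0.3023] shelf [-0.3084 -0.1651] 0.3023 F [ 0.5  0.5 -0.6] j [-0.66  0.42  1.54  1.2   1.75  1.1 ] z [ 0.321  0.911 -0.261]
```

View pics/p12.png

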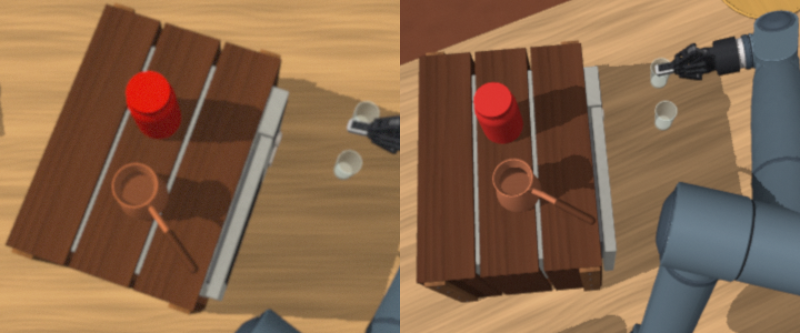

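View pics/p12z.png

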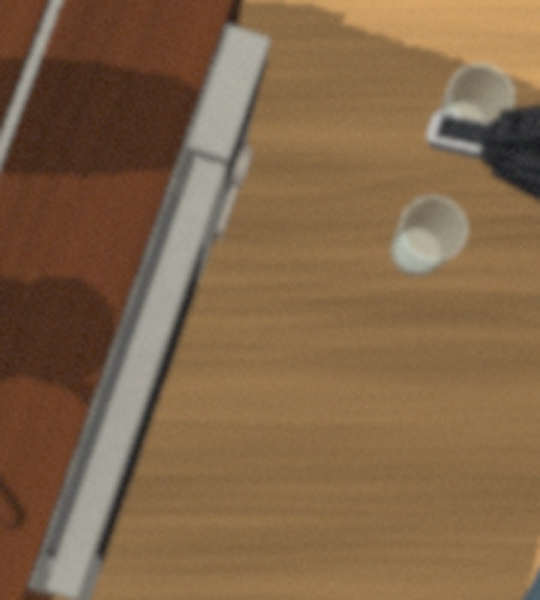

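The door is flush, the button is out again, and the pot, jar and both glasses are where they were. The hand is clear, so I'm handing in.

>>> apply_moves(
  motion=[
    [0, 0, -3, 0, 0, 0],
    [0, 0, -3, 0, 0, 0],
    [0, 0, -3, 0, 0, 0],
  ],
)

```text
t: 13.7
eef_pos: [0.6812, -0.0866, 0.3066]
eef_rot: [[0.945, -0.088, 0.317], [-0.328, -0.243, 0.913], [-0.003, -0.966, -0.258]]
ft_force: [-0.1, -0.1, -0.1]
grip_width: 0.0
```

Run:
```python
from h import *
from rig import hand_in
st(); print(hand_in())
```

```text
t 13.7 pos [ 0.6812 -0.0866  0.3066] shelf [-0.3339 -0.1636] 0.3066 F [-0.1 -0.1 -0.1] j [-0.69  0.43  1.53  1.18  1.79  1.1 ] z [ 0.317  0.913 -0.258]
the job is handed in; nothing more can be done
None
```

I pushed the door shut slowly with the closed fingertips on its outer face, until the stop held at about 13 N. I then pressed the start button: the force rose from about 2 N to 4 N, then to 11–14 N at its stop. After that I drew the hand back and up, and handed in at 13.7 s.

My last pictures, taken just before a final 3 cm draw-back, show the door flush with the panel and the button out again. The pot, the jar and both glasses stand where they were, and the wrist force at hand-in was about 0. I could not read the joint values, so door, button and release key were judged by eye and force only; the key was never approached.

One check disagreed. The visible fingertips sat about 20–30 mm behind the reported TCP, and low points on the panel appeared 3–5 mm from where my fit put them. I therefore set depth by contact force and aimed at the button by the images.

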